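# Put a polished mould insert away in the pedal-lid keeper box

## Robot

A 6-joint arm with a two-finger parallel gripper is mounted at the origin on the work surface. World frame = base frame: x ahead of the robot, y to its left, z up, the work surface at z = 0. Lengths are in m, angles in rad, forces in N, time in s.
With the tool pointing down it reaches from about 0.35 to 0.8 m from the base axis. Payload 7.3 kg.
Tool frame: the origin (TCP) lies on the mounting face of the last link; the fingertips stand 173 mm ahead of it and the grasp point (between the pads) lies 155 mm ahead of it (env.tips_ahead is the distance from the TCP to the fingertips, in m); z points along the fingers, y is the line along which they close (so a half turn about z gives the same grasp; the last joint's range is limited). The gripper opens to 85 mm and grips with 20 to 120 N. Pads are 22 mm wide; open, the fingers measure 114 mm over their backs; the gripper's body (76 mm by 85 mm) begins 54 mm behind the grasp point. The pads swing forward as they close: fully open they stand 13 mm farther back than shut.
Start: joints at [1.053, 0.342, 1.524, -0, 1.275, -0.146], TCP at [0.191, 0.489, 0.405] pointing down, gripper open.
Joint ranges: [-2.53, 2.53], [-0.77, 2.02], [0.04, 2.7], [-1, 4.14], [0.28, 2.66], [-3.11, 3.11]. Speed limits (rad/s): [2.57, 2.57, 3.14, 3.14, 3.14, 3.14].

## Interface

Orientations are given as a rotation vector (axis times angle).
In Python, from plant import env gives the robot as it stands.
- The arm moves only by the tool send_rows, never from a script. Its argument "targets" is one flat list of numbers, 7 for each row, row after row: the closure in counts, from 0 (fully open) to 255 (shut), then the shift along the tool's x, y, z in mm, then the turn, a rotation vector about the tool's x, y, z in units of 5 degrees (1.0 is 5 degrees). In form: [jaw, dx, dy, dz, ax, ay, az, jaw, dx, dy, dz, ax, ay, az, ...]. A call has 1 to 20 rows; each row is the pose to reach, as a shift and turn from the pose commanded when the call began, along the tool's axes at that moment; what a row does not reach only later rows make up. A row lasts 1/12 s, in which the tool goes at most 41.7 mm and 7.16 degrees, less where a joint would pass 70% of its speed; a pose out of reach is approached as far as the arm can. A call with a gripper value outside its range is refused whole. The fingers move at their own pace and stop on an object; "squeeze" is the grip in N (left out, the last holds). Time passes only in rows, so rows that repeat a pose let the fingers close. It gives the time, the measured TCP pose, the force, the opening and the grip force at its end, in the units of the state.
- env.get_obs(): the state, without advancing time (a new reading comes with each control period).
- env.grab_frame(name): name is "scene" or "side" or "wrist"; returns the picture (480x640x3 uint8, blue, green, red); there is no depth.
- env.camera_info(name): a dict with "intrinsics" (3x3 intrinsics, pixels), "R" (3x3) and "t" (3): a world point X has camera coordinates R X + t; the wrist camera has in their place "hand_eye" (4x4, takes a point from camera to tool coordinates, whose origin is the TCP and whose axes are the flange's). Camera axes: x right, y down, z forward; pixel columns grow to the right and rows downward; lengths in m; the calibration is good to about 2 mm. A picture is of the moment at which its call begins: read the wrist's pose just before it. camera_info takes no time and is no camera call.
- env.finish_job(): hands the job in; it is judged then, once.
The state is a dict: "t": time; "joint_pos": joint angles; "dq": joint speeds; "tau": joint torques, N m; "tcp_pos": TCP position; "ee_rot": TCP orientation; "ft_force": force on the tool from outside, world axes, zero at the start; "wrist_torque": the same for the moment, N m; "opening": opening from 0.0 (shut) to 1.0 (fully open); "finger_force": force on a finger pad.
Only numpy, scipy, OpenCV 4.12 (cv2) and the standard library are available. Lean on these libraries where they do the work, as an engineer would, in place of code of your own. Each camera call takes 0.05 s, during which the arm holds its last target. There are 200 camera calls.

## Task

Put the bright mould insert away in the green keeper box: press the pedal down by its black tread until it bears firmly on its sprung stop (about 15 N for about a second; never over 25 N) and the lid stays up by itself, lift off it, and lay the insert flat in the empty half, setting it down rather than dropping it. Then take the pedal's red grip and ease it slowly all the way back up, over about three seconds, so that the lid comes fully shut without falling. Work the lid only through the pedal, never touching it, and leave the dark insert and everything else where it is.

Things in the scene. Friction and masses are not known exactly. Their poses are not given: they have to be found in the camera images.
- box: green keeper box, fixed, 130 (x) x 180 (y) x 100 (z) mm, walls 5 mm; origin at the centre of its underside, x from the pedal side to the lid hinge. Inner floor 72 mm up. A 12 mm high, 4 mm divider at y = 0 makes two halves, each 120 x 83 mm: the one at negative y is always empty, the other holds the dark insert. A low foot plate with the pedal's brass stop lies under the pedal.
- pedal_angle (a joint): pedal angle, rad, 0 = up (lid shut), growing as pressed. Moving it at the tread takes 2 to 7 N, most at first; then the stop yields about 1 mm per 5 N, so above 10 N the pedal bears on the stop. Then it stays down by itself when let go.
- lid_angle (a joint): yellow lid's angle, rad, 0 = shut, linked to the pedal: lid = 4 x pedal angle. Above 1.57 (upright) its weight keeps it open (1.7 to 2.5 with the pedal on its stop); below 1.57 it falls shut unless the pedal is held back, driving the pedal up with 1 to 6 N. Letting the pedal's tip up at 25 mm/s is gentle; over 3 rad/s counts as falling.
- lid: the yellow lid, 130 x 180 x 4 mm; origin on its hinge at the box's +x rim, the panel runs along its own -x. The robot must not touch it.
- tread (a point): black rubber tread with yellow ribs on the pedal, where to press: 40 x 50 mm, 12 mm thick. Origin at the centre of its top face, 100 mm along the lever from the pivot and 8 mm above the lever's centre line; z normal to the tread, x along the lever towards the box. Turns with the pedal.
- grip (a point): upright round red grip at the pedal's tip, a disc 26 mm across and 12 mm thick (along y), to pinch from above across y. Origin at the disc's centre, 137 mm along the lever from the pivot and 26 mm above its centre line, axes as the tread's. Under it a 12 mm stem and the 12 mm thick lever. 20 to 40 N of grip holds it and lets it turn between the fingers.
- insert: the bright (light aluminium) mould insert to put away, a block 46 (x) x 30 (y) x 22 (z) mm with an 18 mm round boss 4 mm high on top, 0.14 to 0.28 kg; origin at the centre of its underside, z up; stands on the table to the right of the box.
- stored: dark steel insert of the same size with a brass boss, already in the half of the box at positive y; leave it. Origin at the centre of its underside.
- bush: brass bush, 40 mm diameter, 30 mm high; leave it. Origin under its centre.
- gauge: blue setting block, 50 x 20 x 30 mm; leave it. Origin under its centre.
- oil: yellow bottle, 48 mm diameter, 130 mm high; leave it. Origin under its centre.
- driver: screwdriver lying on the table; leave it.
- cup: blue cup, 72 mm diameter, 80 mm high; leave it. Origin under its centre.
- nest (a point): middle of the floor of the empty half of the box, at x = 0, y = -44, z = 72 mm in its frame, axes as the box's: the insert lies here (anywhere flat in this half will do).
- pivot (a point): the pedal's pivot, at x = -75, y = 0, z = 78 mm in the box's frame, axes as the box's; the pedal turns about y. The lever runs 145 mm from here away from the box; at pedal angle p it rises by 0.2 - p rad towards its tip. The sprung stop is under the tread, its height set differently each time: met somewhere between 0.41 and 0.60 rad.
- pedal: the whole pedal lever with tread and red grip; origin on the pivot, its -x along the lever to the tip.
Not all that is in view belongs to the job. Of the things that look like the insert, take the one that is nearest to the robot's base at the start.

How it is judged:
By the outcome, as a careful person would: the job done as asked, in the order asked, and still so for the second after the job is handed in, with the robot touching nothing.
It also fails if it takes over 72 s, if anything falls off the work surface, if the arm or the gripper's body presses on something with over 40 N, if the wrist force passes 120 N, or if a joint passes its speed limit or range.

## Working session

There is one attempt and no reset: what is moved stays moved. The work goes in short steps, Python scripts to look and compute and a tool call to move; the robot and the scene stay as the last step left them, time stands still between calls to the robot, and variables do not carry over. Pictures are saved under pics/ and viewed, at most 10 in all, crops included, and the job is handed in when it is done.

Besides the shell and the picture viewer there is one more tool, called after "Emit:" as name(argument=value, ...), one argument or row to a line, values as JSON. send_rows: Moves the arm, as the interface text tells. Its arguments: {"type":"object","properties":{"targets":{"type":"array"},"squeeze":{"type":"number"}},"required":["targets"]}

```bash
ls; mkdir -p pics
python3 - <<'E'
from plant import env
import cv2,numpy as np
np.set_printoptions(precision=4,suppress=True)
o=env.get_obs();print(o)
for n in("scene","side","wrist"):
    cv2.imwrite(f"pics/{n}0.png",env.grab_frame(n))
    print(n,env.camera_info(n))
E
```

```text
pics
{'t': 0.0, 'joint_pos': array([ 1.053 ,  0.3428,  1.525 , -0.    ,  1.2754, -0.146 ]), 'dq': array([-0.0011, -0.001 , -0.0005, -0.0007, -0.0008,  0.0015]), 'tau': array([  0.0007, -43.3677, -24.601 ,  -0.0001,   0.0079,   0.    ]), 'tcp_pos': array([0.1906, 0.489 , 0.404 ]), 'ee_rot': array([-0.5805, -3.087 ,  0.0023]), 'ft_force': array([-0.0633, -0.4174, -0.2351]), 'wrist_torque': array([ 0.0075, -0.0109, -0.0056]), 'finger_force': 0.0, 'opening': 0.9987360673432291}
scene {'intrinsics': array([[621.8707,   0.    , 319.6782],
       [  0.    , 621.8707, 235.6622],
       [  0.    ,   0.    ,   1.    ]]), 'R': array([[ 0.2145,  0.9767, -0.0087],
       [ 0.5755, -0.1336, -0.8068],
       [-0.7891,  0.1681, -0.5908]]), 't': array([-0.1523, -0.259 ,  1.886 ])}
side {'intrinsics': array([[520.5013,   0.    , 321.2881],
       [  0.    , 520.5013, 249.0899],
       [  0.    ,   0.    ,   1.    ]]), 'R': array([[ 0.991 , -0.1339, -0.0056],
       [-0.1001, -0.7118, -0.6952],
       [ 0.0891,  0.6895, -0.7188]]), 't': array([-0.5657,  0.1504,  1.0516])}
wrist {'intrinsics': array([[350.3164,   0.    , 320.1005],
       [  0.    , 350.3164, 233.8803],
       [  0.    ,   0.    ,   1.    ]]), 'hand_eye': array([[-0.    , -0.9599, -0.2802,  0.0714],
       [ 1.    , -0.0002,  0.0006, -0.0002],
       [-0.0007, -0.2802,  0.9599,  0.0318],
       [ 0.    ,  0.    ,  0.    ,  1.    ]])}
```

View pics/scene0.png

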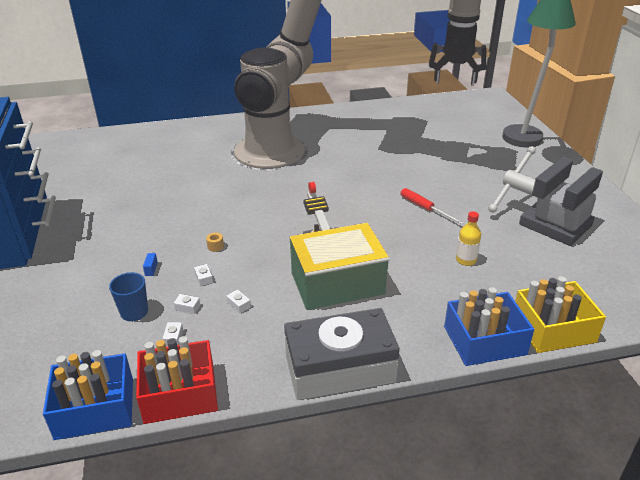

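View pics/side0.png

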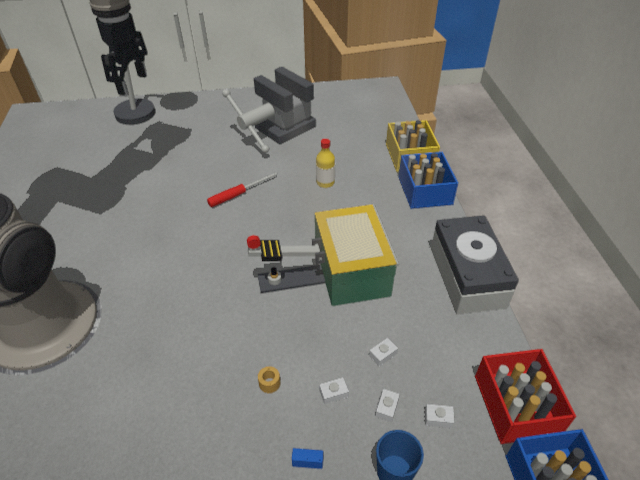

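The scene view shows four bright blocks, at scene pixels (203,275), (187,303), (238,300) and (173,331). The one at (203,275), which is (334,388) in the side view, looks nearest to the base. I'll measure all of them and confirm with a crop.

```bash
cat > h.py <<'E'
from plant import env
import cv2,numpy as np
from scipy.spatial.transform import Rotation as Rot
np.set_printoptions(precision=4,suppress=True)
def cam(n,obs=None):
    c=env.camera_info(n);K=c["intrinsics"]
    if "R" in c: return K,c["R"],c["t"]
    H=c["hand_eye"];Rw=Rot.from_rotvec(obs["ee_rot"]).as_matrix()
    Rc=Rw@H[:3,:3];p=obs["tcp_pos"]+Rw@H[:3,3]
    return K,Rc.T,-Rc.T@p
def cast(C,uv,z):
    K,R,t=C;uv=np.atleast_2d(uv).astype(float)
    d=(np.linalg.inv(K)@np.c_[uv,np.ones(len(uv))].T).T@R
    o=-R.T@t
    return o+d*((z-o[2])/d[:,2])[:,None]
def proj(C,X):
    K,R,t=C;x=(np.atleast_2d(X)@R.T+t)@K.T
    return x[:,:2]/x[:,2:]
def tri(C1,u1,C2,u2):
    P=[K@np.c_[R,t] for K,R,t in(C1,C2)]
    X=cv2.triangulatePoints(P[0],P[1],np.array(u1,float).reshape(2,1),np.array(u2,float).reshape(2,1))
    return (X[:3]/X[3]).ravel()
def mask(im,lo,hi):
    return cv2.inRange(cv2.cvtColor(im,cv2.COLOR_BGR2HSV),np.array(lo),np.array(hi))
def blobs(m,amin=30):
    c,_=cv2.findContours(m,cv2.RETR_EXTERNAL,cv2.CHAIN_APPROX_NONE)
    return sorted([x for x in c if cv2.contourArea(x)>amin],key=cv2.contourArea,reverse=True)
E
python3 - <<'E'
from h import *
out=[]
for n,z in(("scene",None),("side",None)):
    im=cv2.imread(f"pics/{n}0.png");C=cam(n)
    x0,y0,x1,y1=(140,250,260,350) if n=="scene" else (300,330,470,430)
    m=np.zeros(im.shape[:2],np.uint8);m[y0:y1,x0:x1]=mask(im,(0,0,185),(180,40,255))[y0:y1,x0:x1]
    for b in blobs(m):
        M=cv2.moments(b);u=(M['m10']/M['m00'],M['m01']/M['m00']);X=cast(C,u,.022)[0]
        print(n,'white',np.array(u),X,np.hypot(*X[:2]),cv2.contourArea(b))
    bx=(280,215,395,310) if n=="scene" else (310,195,400,305)
    # lid outer corners
    m=np.zeros(im.shape[:2],np.uint8);mm=mask(im,(18,90,120),(38,255,255));m[bx[1]:bx[3],bx[0]:bx[2]]=mm[bx[1]:bx[3],bx[0]:bx[2]]
    h=cv2.convexHull(blobs(m)[0]);q=cv2.minEnclosingTriangle(h)
    ap=cv2.approxPolyN(h,4) ;q=ap.reshape(-1,2)
    print(n,'lid',q);Q=cast(C,q,.104);print(Q,[np.linalg.norm(Q[i]-Q[i-1]) for i in range(4)],Q.mean(0))
    m=mask(im,(0,150,120),(8,255,255))|mask(im,(172,150,120),(180,255,255))
    for b in blobs(m,20):
        M=cv2.moments(b);u=(M['m10']/M['m00'],M['m01']/M['m00']);print(n,'red',np.array(u),cv2.contourArea(b))
s=cv2.imread("pics/scene0.png")[225:350,140:350];t=cv2.imread("pics/side0.png")[220:430,235:450]
s=cv2.resize(s,None,fx=3.8,fy=3.8)[:300];cv2.imwrite("pics/c.png",cv2.resize(cv2.imread("pics/side0.png")[225:430,235:470],None,fx=3.2,fy=2.9,interpolation=cv2.INTER_CUBIC))
E
```

```text
scene white [213.9383 263.3601] [ 0.5417 -0.2084  0.022 ] 0.5804286273099382 486.0
scene white [171.4888 329.9479] [ 0.7361 -0.3081  0.022 ] 0.7980426194426481 224.0
scene white [237.7144 297.2595] [ 0.6685 -0.1684  0.022 ] 0.689421850786817 192.0
scene white [185.726  299.9215] [ 0.6523 -0.2764  0.022 ] 0.7084539633466657 191.0
scene white [148.1156 343.9956] [ 0.7651 -0.3536  0.022 ] 0.842828271030436 37.5
scene lid [[388 257]
 [304 273]
 [289 236]
 [367 222]]
[[ 0.707   0.1468  0.104 ]
 [ 0.7188 -0.0333  0.104 ]
 [ 0.5878 -0.0406  0.104 ]
 [ 0.575   0.1392  0.104 ]] [np.float64(0.13220106255058345), np.float64(0.18053976051918638), np.float64(0.13120447431945204), np.float64(0.18026263844055526)] [0.6471 0.053  0.104 ]
scene red [181.565  390.3394] 3121.0
scene red [416.4774 198.4554] 243.0
scene red [472.9527 216.4563] 70.5
scene red [311.9226 186.8653] 49.5
side white [387.4022 402.3556] [ 0.6496 -0.2754  0.022 ] 0.7055298323334981 314.5
side white [383.376 348.808] [ 0.6662 -0.1675  0.022 ] 0.6869523791061366 250.0
side white [333.3743 388.1075] [ 0.5608 -0.2355  0.022 ] 0.6081881108871937 183.0
side white [440.0048 413.38  ] [ 0.734  -0.3076  0.022 ] 0.7958533623696019 175.0
side lid [[397 264]
 [332 274]
 [313 212]
 [372 204]]
[[ 0.7166 -0.032   0.104 ]
 [ 0.5868 -0.0401  0.104 ]
 [ 0.5725  0.1419  0.104 ]
 [ 0.704   0.1499  0.104 ]] [np.float64(0.182287056332809), np.float64(0.1300640903307134), np.float64(0.18259702440560682), np.float64(0.13175760870035674)] [0.645  0.0549 0.104 ]
side red [529.3271 393.1312] 5179.0
side red [225.9686 194.4867] 281.5
side red [253.0805 241.6977] 118.0
side red [325.0381 142.9397] 52.5
```

View pics/c.png

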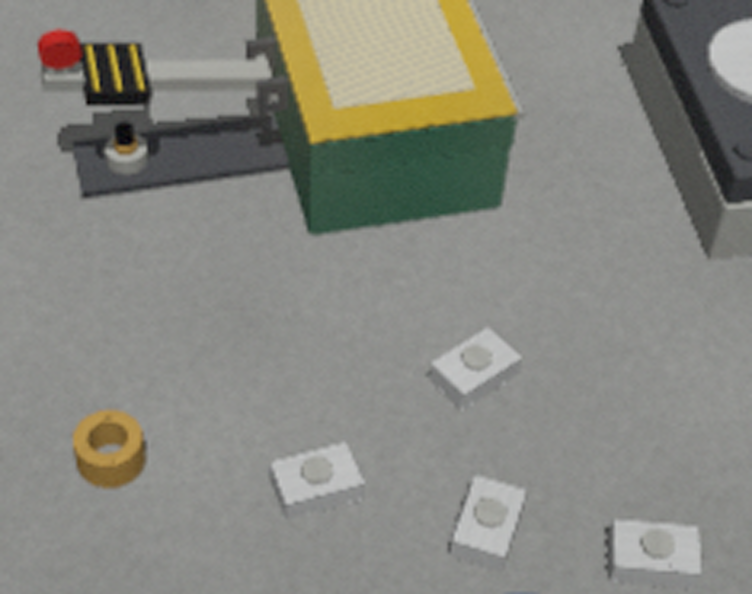

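The crop shows the four blocks with bosses and no other differences between them. The one at crop (317,473), which is side (334,388), is 0.61 m from the base; the others are at 0.69, 0.71 and 0.80 m. So (334,388) is the insert. Next I'll fix the box and pedal pose and work out the first move.

```bash
cat >> h.py <<'E'
YAW=0.070; BOX=np.array([.646,.054,0])
RB=Rot.from_euler('z',YAW)
def down(yaw): # tool x = -x turned by yaw, z down
    c,s=np.cos(yaw),np.sin(yaw)
    return Rot.from_matrix(np.array([[-c,-s,0],[-s,c,0],[0,0,-1]]).T)
def box(p): return BOX+RB.apply(p)
def lever(p,l,h):
    a=.2-p;return box(np.array([-.075-l*np.cos(a)+h*np.sin(a),0,.078+l*np.sin(a)+h*np.cos(a)]))
def go(pos,R):
    o=env.get_obs();Rc=Rot.from_rotvec(o["ee_rot"])
    print('t',o['t'],'d mm',Rc.inv().apply(pos-o["tcp_pos"])*1000,'turn',(Rc.inv()*R).as_rotvec()/np.radians(5))
E
python3 - <<'E'
from h import *
S=cam("scene");D=cam("side")
print('grip tri',tri(S,(311.9,186.9),D,(253.1,241.7)),'model',lever(0,.137,.026))
print('tread',lever(0,.1,.008),env.tips_ahead)
im=cv2.imread("pics/scene0.png");m=mask(im,(18,120,120),(38,255,255));t=np.zeros_like(m);t[193:218,300:332]=m[193:218,300:332]
a=np.argwhere(t).mean(0)[::-1]
im=cv2.imread("pics/side0.png");m=mask(im,(18,120,120),(38,255,255));t=np.zeros_like(m);t[238:264,258:285]=m[238:264,258:285]
b=np.argwhere(t).mean(0)[::-1];print(a,b,'tread tri',tri(S,a,D,b))
p=lever(0,.1,.008);p[2]+=.173+.04;go(p,down(YAW))
E
```

```text
grip tri [0.4418 0.0416 0.1303] model [0.4424 0.0397 0.1307]
tread [0.475  0.042  0.1057] 0.1734
[315.8585 203.0755] [270.4272 247.7573] tread tri [0.4744 0.044  0.1054]
t 0.15 d mm [-427.3353 -313.1001   85.7892] turn [-0.0123 -0.0045 -5.0626]
```

Emit:
send_rows(
  targets=[255, -110, -80, 20, 0, 0, -1.3, 255, -220, -160, 40, 0, 0, -2.6, 255, -330, -240, 60, 0, 0, -3.9, 255, -427, -312, 86, 0, 0, -5.06, 255, -427, -312, 86, 0, 0, -5.06, 255, -427, -312, 86, 0, 0, -5.06, 255, -427, -312, 86, 0, 0, -5.06, 255, -427, -312, 86, 0, 0, -5.06, 255, -427, -312, 86, 0, 0, -5.06, 255, -427, -312, 86, 0, 0, -5.06, 255, -427, -312, 86, 0, 0, -5.06, 255, -427, -312, 86, 0, 0, -5.06, 255, -427, -312, 86, 0, 0, -5.06, 255, -427, -312, 86, 0, 0, -5.06, 255, -427, -312, 86, 0, 0, -5.06, 255, -427, -312, 86, 0, 0, -5.06, 255, -427, -312, 86, 0, 0, -5.06, 255, -427, -312, 86, 0, 0, -5.06, 255, -427, -312, 86, 0, 0, -5.06, 255, -427, -312, 86, 0, 0, -5.06],
  squeeze=30,
)

```text
t: 1.82
tcp_pos: [0.4748, 0.0443, 0.319]
ee_rot: [-0.112, 3.139, 0.0]
ft_force: [0.5, 0.1, -0.7]
opening: 0.0
finger_force: 0.0
```

```bash
sed -i 's/\.054,0\]/.0553,0]/' h.py
python3 - <<'E'
from h import *
for p in(0,.41,.6):
    q=lever(p,.099,.008);q[2]+=.1734;go(q,down(YAW))
o=env.get_obs();print(o['ft_force'],o['opening'],o['tcp_pos'])
E
```

```text
t 1.8167 d mm [-1.063  -1.0048 40.1224] turn [0.0007 0.0063 0.0173]
t 1.8167 d mm [ 2.0148 -1.0027 80.4427] turn [0.0007 0.0063 0.0173]
t 1.8167 d mm [-2.1674 -1.0102 98.8157] turn [0.0007 0.0063 0.0173]
[ 0.485   0.0765 -0.6755] 0.00019052576289655816 [0.4748 0.0443 0.319 ]
```

Emit:
send_rows(
  targets=[255, 0, -1, 12, 0, 0, 0, 255, 0, -1, 24, 0, 0, 0, 255, 0, -1, 32, 0, 0, 0, 255, 0, -1, 36, 0, 0, 0, 255, 0, -1, 38.5, 0, 0, 0, 255, 0, -1, 41, 0, 0, 0, 255, 0, -1, 43.5, 0, 0, 0, 255, 0, -1, 46, 0, 0, 0, 255, 0, -1, 48.5, 0, 0, 0, 255, 1, -1, 51, 0, 0, 0, 255, 1, -1, 53.5, 0, 0, 0, 255, 1, -1, 56, 0, 0, 0, 255, 1, -1, 58.5, 0, 0, 0, 255, 1, -1, 61, 0, 0, 0, 255, 1, -1, 63.5, 0, 0, 0, 255, 1, -1, 66, 0, 0, 0, 255, 1, -1, 68.5, 0, 0, 0, 255, 1, -1, 71, 0, 0, 0, 255, 1, -1, 73, 0, 0, 0, 255, 1, -1, 74, 0, 0, 0],
)

```text
t: 3.48
tcp_pos: [0.4744, 0.0423, 0.2443]
ee_rot: [-0.109, 3.14, 0.0]
ft_force: [0.7, 0.4, 0.5]
opening: -0.003
finger_force: 0.0
```

Emit:
send_rows(
  targets=[255, 0, 0, 1, 0, 0, 0, 255, 0, 0, 2, 0, 0, 0, 255, 0, 0, 3, 0, 0, 0, 255, 0, 0, 4, 0, 0, 0, 255, 0, 0, 4, 0, 0, 0],
)

```text
t: 3.9
tcp_pos: [0.4742, 0.0423, 0.2406]
ee_rot: [0.11, -3.14, -0.0]
ft_force: [0.2, -0.1, -1.0]
opening: -0.002
finger_force: 0.0
```

Run:
```python
from h import *
im=env.grab_frame("side");cv2.imwrite("pics/side1.png",im);cv2.imwrite("pics/c1.png",cv2.resize(im[120:320,200:440],None,fx=3,fy=3))
```

```text
(no output)
```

View pics/c1.png

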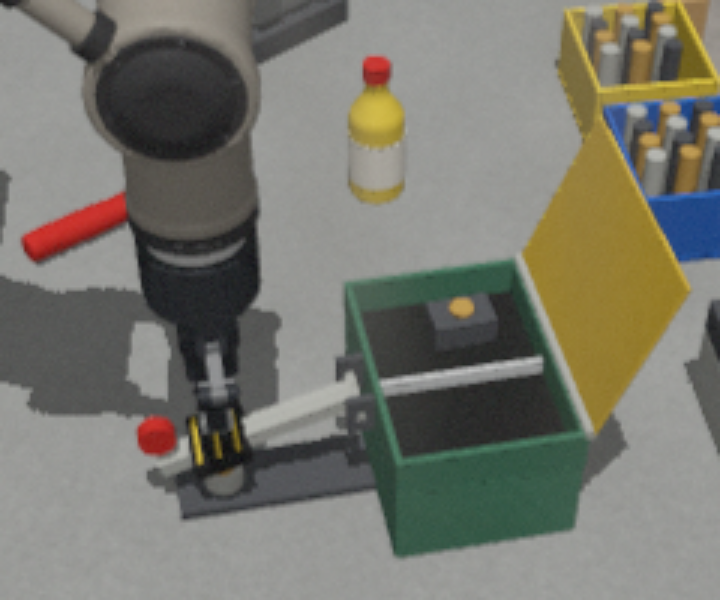

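The lid is open past upright at about crop (610,280). The pedal has dropped onto its stop at crop (220,455) with the fingers just over the tread. I'll keep pressing in small steps.

Emit:
send_rows(
  targets=[255, 0, 0, 1, 0, 0, 0, 255, 0, 0, 2, 0, 0, 0, 255, 0, 0, 3, 0, 0, 0, 255, 0, 0, 4, 0, 0, 0, 255, 0, 0, 4, 0, 0, 0],
)

```text
t: 4.37
tcp_pos: [0.4742, 0.0423, 0.2365]
ee_rot: [0.11, -3.139, -0.0]
ft_force: [-0.8, 0.5, -0.4]
opening: 0.001
finger_force: 0.0
```

Emit:
send_rows(
  targets=[255, 0, 0, 0.8, 0, 0, 0, 255, 0, 0, 1.6, 0, 0, 0, 255, 0, 0, 2.4, 0, 0, 0, 255, 0, 0, 3, 0, 0, 0, 255, 0, 0, 3, 0, 0, 0],
)

```text
t: 4.78
tcp_pos: [0.4743, 0.0423, 0.2336]
ee_rot: [0.11, -3.14, -0.0]
ft_force: [-0.1, -0.2, -0.3]
opening: 0.001
finger_force: 0.0
```

Emit:
send_rows(
  targets=[255, 0, 0, 0.8, 0, 0, 0, 255, 0, 0, 1.6, 0, 0, 0, 255, 0, 0, 2.4, 0, 0, 0, 255, 0, 0, 3, 0, 0, 0, 255, 0, 0, 3, 0, 0, 0],
)

```text
t: 5.2
tcp_pos: [0.4744, 0.0423, 0.2316]
ee_rot: [-0.11, 3.138, -0.0]
ft_force: [-1.7, -0.1, 9.8]
opening: 0.001
finger_force: 5.1
```

Emit:
send_rows(
  targets=[255, 0, 0, 0.6, 0, 0, 0, 255, 0, 0, 1.2, 0, 0, 0, 255, 0, 0, 1.2, 0, 0, 0],
)

```text
t: 5.45
tcp_pos: [0.4745, 0.0423, 0.2309]
ee_rot: [-0.11, 3.138, -0.0]
ft_force: [-3.6, -0.1, 15.6]
opening: 0.003
finger_force: 7.9
```

Bearing at about 15.6 N. Holding it for 1.25 s.

Emit:
send_rows(
  targets=[255, 0, 0, 0, 0, 0, 0, 255, 0, 0, 0, 0, 0, 0, 255, 0, 0, 0, 0, 0, 0, 255, 0, 0, 0, 0, 0, 0, 255, 0, 0, 0, 0, 0, 0, 255, 0, 0, 0, 0, 0, 0, 255, 0, 0, 0, 0, 0, 0, 255, 0, 0, 0, 0, 0, 0, 255, 0, 0, 0, 0, 0, 0, 255, 0, 0, 0, 0, 0, 0, 255, 0, 0, 0, 0, 0, 0, 255, 0, 0, 0, 0, 0, 0, 255, 0, 0, 0, 0, 0, 0, 255, 0, 0, 0, 0, 0, 0, 255, 0, 0, 0, 0, 0, 0],
)

```text
t: 6.7
tcp_pos: [0.4745, 0.0423, 0.2309]
ee_rot: [-0.11, 3.138, -0.0]
ft_force: [-4.3, -0.4, 15.2]
opening: 0.003
finger_force: 7.7
```

Emit:
send_rows(
  targets=[255, 0, 0, -2, 0, 0, 0, 255, 0, 0, -5, 0, 0, 0, 255, 0, 0, -15, 0, 0, 0, 255, 0, 0, -35, 0, 0, 0, 255, 0, 0, -65, 0, 0, 0, 255, 0, 0, -100, 0, 0, 0, 150, 0, 0, -130, 0, 0, 0, 60, 0, 0, -130, 0, 0, 0, 0, 0, 0, -130, 0, 0, 0],
)

```text
t: 7.45
tcp_pos: [0.4745, 0.0423, 0.3609]
ee_rot: [-0.11, 3.136, -0.001]
ft_force: [-0.2, 0.0, -0.4]
opening: 0.42
finger_force: 0.0
```

Run:
```python
from h import *
# insert pose: top-face quads from stored first pictures
im=cv2.imread("pics/side0.png");C=cam("side")
m=np.zeros(im.shape[:2],np.uint8);m[370:405,310:355]=mask(im,(0,0,170),(180,40,255))[370:405,310:355]
h=cv2.convexHull(blobs(m)[0]);q=cv2.approxPolyN(h,4).reshape(-1,2);Q=cast(C,q,.022)
print(Q,[np.linalg.norm(Q[i]-Q[i-1]) for i in range(4)],Q.mean(0))
c=Q.mean(0);e=max((Q[i]-Q[i-1] for i in range(4)),key=np.linalg.norm);e*=np.sign(e[0]);yaw=np.arctan2(e[1],e[0]);print('yaw',yaw)
# camera looking: put tcp so that the insert sits between the fingers, 130 mm above
go(np.array([c[0],c[1],.33]),down(yaw))
```

```text
[[ 0.5872 -0.2448  0.022 ]
 [ 0.5416 -0.2521  0.022 ]
 [ 0.5366 -0.2239  0.022 ]
 [ 0.5795 -0.2157  0.022 ]] [np.float64(0.030148571611723022), np.float64(0.0461714818176124), np.float64(0.028653598554423395), np.float64(0.043710553506969604)] [ 0.5612 -0.2342  0.022 ]
yaw 0.1588411495239565
t 7.45 d mm [ -67.1495 -281.8068   31.3327] turn [-0.0075  0.0443 -1.02  ]
```

Emit:
send_rows(
  targets=[0, -10, -40, 5, 0, 0, -0.2, 0, -20, -80, 10, 0, 0, -0.4, 0, -40, -160, 20, 0, 0, -0.7, 0, -67, -282, 31, 0, 0, -1.02, 0, -67, -282, 31, 0, 0, -1.02, 0, -67, -282, 31, 0, 0, -1.02, 0, -67, -282, 31, 0, 0, -1.02, 0, -67, -282, 31, 0, 0, -1.02, 0, -67, -282, 31, 0, 0, -1.02, 0, -67, -282, 31, 0, 0, -1.02, 0, -67, -282, 31, 0, 0, -1.02, 0, -67, -282, 31, 0, 0, -1.02, 0, -67, -282, 31, 0, 0, -1.02],
)

```text
t: 8.53
tcp_pos: [0.5608, -0.2331, 0.3288]
ee_rot: [-0.252, 3.131, 0.0]
ft_force: [-0.6, -0.2, 0.4]
opening: 1.001
finger_force: 0.0
```

Run:
```python
from h import *
o=env.get_obs();im=env.grab_frame("wrist");cv2.imwrite("pics/w1.png",im);C=cam("wrist",o)
print('expected px',proj(C,[[.5612,-.2342,.022]]),o['tcp_pos'],o['opening'])
S=env.grab_frame("side");cv2.imwrite("pics/side2.png",S)
```

```text
expected px [[318.539  223.5612]] [ 0.5608 -0.2331  0.3288] 1.0006240444074719
```

View pics/w1.png

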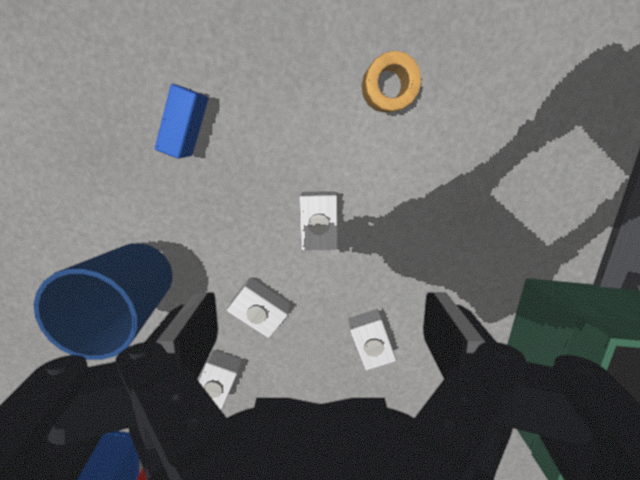

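The insert is at (319,222), 1.5 px from where I predicted, square between the fingers with its neighbours clear. Descending and gripping.

Emit:
send_rows(
  targets=[0, 0, -1, 15, 0, 0, 0, 0, 0, -1, 45, 0, 0, 0, 0, 0, -1, 80, 0, 0, 0, 0, 0, -1, 110, 0, 0, 0, 0, 0, -1, 130, 0, 0, 0, 0, 0, -1, 143, 0, 0, 0, 0, 0, -1, 150, 0, 0, 0, 0, 0, -1, 153, 0, 0, 0, 0, 0, -1, 153, 0, 0, 0, 255, 0, -1, 153, 0, 0, 0, 255, 0, -1, 153, 0, 0, 0, 255, 0, -1, 153, 0, 0, 0, 255, 0, -1, 153, 0, 0, 0, 255, 0, -1, 153, 0, 0, 0, 255, 0, -1, 153, 0, 0, 0, 255, 0, -1, 153, 0, 0, 0, 255, 0, -1, 153, 0, 0, 0, 255, 0, -1, 153, 0, 0, 0, 255, 0, -1, 153, 0, 0, 0],
  squeeze=45,
)

```text
t: 10.22
tcp_pos: [0.5611, -0.2355, 0.1763]
ee_rot: [-0.249, 3.131, -0.001]
ft_force: [-0.6, -0.7, 6.5]
opening: 0.336
finger_force: 46.7
```

Emit:
send_rows(
  targets=[255, 0, 0, -3, 0, 0, 0, 255, 0, 0, -10, 0, 0, 0, 255, 0, 0, -30, 0, 0, 0, 255, 0, 0, -60, 0, 0, 0, 255, 0, 0, -95, 0, 0, 0, 255, 0, 0, -130, 0, 0, 0, 255, 0, 0, -155, 0, 0, 0, 255, 0, 0, -155, 0, 0, 0],
)

```text
t: 10.88
tcp_pos: [0.5618, -0.2358, 0.337]
ee_rot: [-0.249, 3.123, -0.009]
ft_force: [1.2, -0.6, -1.9]
opening: 0.344
finger_force: 45.8
```

Run:
```python
from h import *
p=box([0,-.044,.072]);print(p);p[2]+=.1763+.06;go(p,down(YAW))
o=env.get_obs();print(o['ft_force'],o['opening'])
# check box rim in the open-lid picture: inner/outer green corners
im=cv2.imread("pics/side2.png");C=cam("side")
m=mask(im,(60,60,20),(90,255,255));t=np.zeros_like(m);t[195:310,300:410]=m[195:310,300:410]
cv2.imwrite("pics/c2.png",cv2.resize(im[170:320,290:450],None,fx=4,fy=4))
X=[box([a,b,.1]) for a,b in((-.065,-.09),(.065,-.09),(.065,.09),(-.065,.09))];print(proj(C,np.array(X)))
print(proj(C,np.array([box([-.06,-.002,.084]),box([.06,-.002,.084])])))
```

```text
[0.6491 0.0114 0.072 ]
t 10.8833 d mm [-125.0536  230.4603   28.1773] turn [-0.0719  0.099   1.0185]
[ 1.2364 -0.6445 -1.8531] 0.34396744545993446
[[332.2508 274.9225]
 [396.8291 264.5763]
 [372.1517 205.4214]
 [314.2081 213.7075]]
[[325.301  248.3123]
 [381.158  239.7802]]
```

View pics/c2.png

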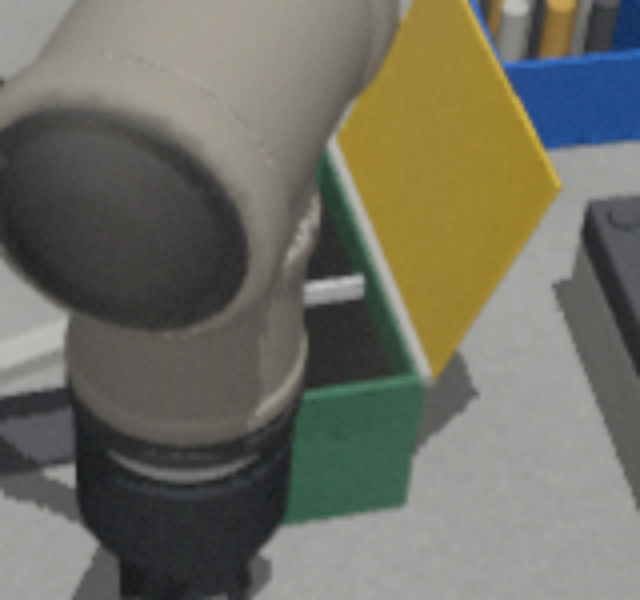

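The predicted corner (397,265) and divider end (381,240) match the picture, at crop (430,382) and (363,283). The lid leans well back from the box. Moving over the empty half, 10 mm towards the pedal side of its middle.

Emit:
send_rows(
  targets=[255, -12, 22, 0, 0, 0, 0.1, 255, -25, 45, 0, 0, 0, 0.2, 255, -38, 70, 0, 0, 0, 0.3, 255, -50, 95, 0, 0, 0, 0.4, 255, -65, 120, 0, 0, 0, 0.5, 255, -78, 147, 0, 0, 0, 0.65, 255, -92, 175, 0, 0, 0, 0.8, 255, -104, 200, 0, 0, 0, 0.9, 255, -112, 220, 0, 0, 0, 1, 255, -115, 230, 0, 0, 0, 1, 255, -115, 230, 0, 0, 0, 1, 255, -115, 230, 0, 0, 0, 1, 255, -115, 230, 0, 0, 0, 1],
)

```text
t: 11.97
tcp_pos: [0.6378, 0.0086, 0.3301]
ee_rot: [0.111, -3.139, 0.001]
ft_force: [-0.2, 0.7, -2.1]
opening: 0.341
finger_force: 45.7
```

Run:
```python
from h import *
p=box([-.01,-.044,.072]);p[2]+=.1763;go(p,down(YAW))
o=env.get_obs();print(o['ft_force'],o['opening'],o['tcp_pos'])
```

```text
t 11.9667 d mm [-1.49   2.041 81.764] turn [-0.005  -0.0115  0.0081]
[-0.2427  0.7382 -2.1107] 0.34142098468918514 [0.6378 0.0086 0.3301]
```

Emit:
send_rows(
  targets=[255, -1, 2, 8, 0, 0, 0, 255, -1, 2, 22, 0, 0, 0, 255, -1, 2, 38, 0, 0, 0, 255, -1, 2, 52, 0, 0, 0, 255, -1, 2, 63, 0, 0, 0, 255, -1, 2, 70, 0, 0, 0, 255, -1, 2, 74, 0, 0, 0, 255, -1, 2, 76, 0, 0, 0, 255, -1, 2, 77, 0, 0, 0, 255, -1, 2, 78, 0, 0, 0, 255, -1, 2, 78, 0, 0, 0, 255, -1, 2, 78, 0, 0, 0],
)

```text
t: 12.97
tcp_pos: [0.6391, 0.0121, 0.253]
ee_rot: [-0.112, 3.139, -0.0]
ft_force: [-1.1, -0.0, -2.4]
opening: 0.341
finger_force: 45.7
```

Emit:
send_rows(
  targets=[255, 0, 0, 1, 0, 0, 0, 255, 0, 0, 2, 0, 0, 0, 255, 0, 0, 3, 0, 0, 0, 255, 0, 0, 3.6, 0, 0, 0, 255, 0, 0, 3.6, 0, 0, 0, 255, 0, 0, 3.6, 0, 0, 0],
)

```text
t: 13.47
tcp_pos: [0.6389, 0.012, 0.2488]
ee_rot: [0.112, -3.139, -0.0]
ft_force: [0.6, -0.5, -3.2]
opening: 0.337
finger_force: 45.7
```

Emit:
send_rows(
  targets=[255, 0, 0, 0.4, 0, 0, 0, 255, 0, 0, 0.8, 0, 0, 0, 255, 0, 0, 1.2, 0, 0, 0, 255, 0, 0, 1.2, 0, 0, 0],
)

```text
t: 13.8
tcp_pos: [0.639, 0.012, 0.2483]
ee_rot: [-0.112, 3.139, -0.0]
ft_force: [-2.7, -0.6, 2.2]
opening: 0.339
finger_force: 46.4
```

The insert touches the floor at the expected height, with +2 N. Releasing with a partial opening.

Emit:
send_rows(
  targets=[150, 0, 0, 1.0, 0, 0, 0, 140, 0, 0, 1.0, 0, 0, 0, 135, 0, 0, 1.0, 0, 0, 0, 135, 0, 0, 1.0, 0, 0, 0, 135, 0, 0, 1.0, 0, 0, 0, 135, 0, 0, 0, 0, 0, 0, 135, 0, 0, -4, 0, 0, 0, 135, 0, 0, -10, 0, 0, 0, 135, 0, 0, -25, 0, 0, 0, 135, 0, 0, -45, 0, 0, 0, 135, 0, 0, -75, 0, 0, 0, 135, 0, 0, -105, 0, 0, 0, 135, 0, 0, -105, 0, 0, 0],
)

```text
t: 14.88
tcp_pos: [0.64, 0.012, 0.3604]
ee_rot: [-0.112, 3.127, -0.003]
ft_force: [0.0, 0.2, 0.9]
opening: 0.473
finger_force: 0.0
```

Run:
```python
from h import *
o=env.get_obs();print(o['ft_force'],o['opening'],o['tcp_pos'])
w=env.grab_frame("wrist");s=env.grab_frame("side");cv2.imwrite("pics/side3.png",s)
cv2.imwrite("pics/c3.png",np.hstack([cv2.resize(w,(400,300)),cv2.resize(s[150:330,210:450],(400,300))]))
# pedal angle from red grip seen from the side
C=cam("side");m=mask(s,(0,150,100),(8,255,255))|mask(s,(172,150,100),(180,255,255))
t=np.zeros_like(m);t[225:300,225:290]=m[225:300,225:290]
b=np.argwhere(t).mean(0)[::-1];print('red',b,t.sum()/255)
for p in np.arange(.40,.63,.02): print(round(p,2),proj(C,lever(p,.137,.026)))
```

```text
[0.0461 0.1832 0.8933] 0.4732417816141007 [0.64   0.012  0.3604]
red [251.4701 264.9573] 117.0
0.4 [[251.1363 261.5594]]
0.42 [[251.3064 262.4785]]
0.44 [[251.503  263.3894]]
0.46 [[251.7257 264.2917]]
0.48 [[251.9743 265.1851]]
0.5 [[252.2486 266.0693]]
0.52 [[252.5483 266.944 ]]
0.54 [[252.8732 267.8089]]
0.56 [[253.2229 268.6636]]
0.58 [[253.5972 269.508 ]]
0.6 [[253.9959 270.3417]]
0.62 [[254.4185 271.1644]]
```

View pics/c3.png

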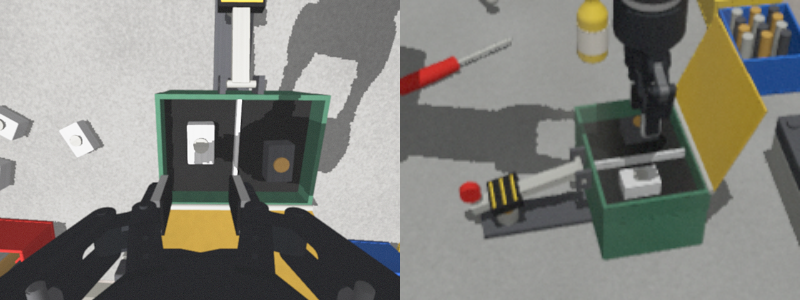

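The insert lies flat in the empty half, at left crop (200,145), and the dark one is undisturbed at (278,160). The lid stays up by itself and the pedal is down at about 0.48 rad. Next is the grip.

Run:
```python
from h import *
C=cam("side");print('bias p=0',np.array([253.08,241.7])-proj(C,lever(0,.137,.026)))
g=lever(.48,.137,.026);print(g)
p=g+[0,0,.155+.004];q=p.copy();q[2]=.36
go(q,down(YAW));go(p,down(YAW))
for a in np.linspace(.48,0,17): print(round(a,2),np.round(down(YAW).inv().apply(lever(a,.137,.026)-g)*1000,1))
```

```text
bias p=0 [[-0.4568 -0.3231]]
[0.4327 0.0403 0.0651]
t 14.9833 d mm [203.8003  43.0213  -5.8959] turn [-0.0075  0.0467  0.0177]
t 14.9833 d mm [204.3544  43.1111 129.9762] turn [-0.0075  0.0467  0.0177]
0.48 [0. 0. 0.]
0.45 [ 0.3 -0.  -4.2]
0.42 [ 0.5  0.  -8.3]
0.39 [  0.6  -0.  -12.5]
0.36 [  0.5  -0.  -16.7]
0.33 [  0.4  -0.  -20.9]
0.3 [  0.1  -0.  -25.1]
0.27 [ -0.4  -0.  -29.2]
0.24 [ -0.9  -0.  -33.4]
0.21 [ -1.6  -0.  -37.5]
0.18 [ -2.4  -0.  -41.6]
0.15 [ -3.3  -0.  -45.7]
0.12 [ -4.4  -0.  -49.7]
0.09 [ -5.5   0.  -53.8]
0.06 [ -6.8  -0.  -57.7]
0.03 [ -8.2  -0.  -61.7]
0.0 [ -9.7  -0.  -65.6]
```

Emit:
send_rows(
  targets=[135, 25, 5, 0, 0, 0, 0, 80, 60, 12, 0, 0, 0, 0, 0, 100, 20, 0, 0, 0, 0, 0, 140, 30, 0, 0, 0, 0, 0, 175, 38, 0, 0, 0, 0, 0, 195, 42, 0, 0, 0, 0, 0, 203, 43, 0, 0, 0, 0, 0, 203, 43, 0, 0, 0, 0, 0, 203, 43, 0, 0, 0, 0, 0, 203, 43, 0, 0, 0, 0],
)

```text
t: 15.82
tcp_pos: [0.4347, 0.0401, 0.3526]
ee_rot: [-0.112, 3.139, -0.0]
ft_force: [-0.1, -0.2, -0.3]
opening: 1.0
finger_force: 0.0
```

Run:
```python
from h import *
g=lever(.483,.137,.026);go(g+[0,0,.159],down(YAW));o=env.get_obs();print(o['opening'],o['tcp_pos'],o['ft_force'])
im=env.grab_frame("wrist");C=cam("wrist",o);m=mask(im,(0,150,80),(8,255,255))|mask(im,(172,150,80),(180,255,255))
for b in blobs(m,60): 
    M=cv2.moments(b);u=np.array((M['m10'],M['m01']))/M['m00'];print(u,cv2.contourArea(b),cast(C,u,g[2])[0])
print('exp',proj(C,g),g)
```

```text
t 15.8167 d mm [  2.1228   0.3932 128.9193] turn [-0.0012  0.011   0.0141]
1.0001615908271477 [0.4347 0.0401 0.3526] [-0.0556 -0.1564 -0.2863]
[321.8241 225.2928] 432.0 [0.4316 0.0413 0.0647]
exp [[320.5169 226.6834]] [0.4327 0.0403 0.0647]
```

The wrist view puts the grip within 1.5 mm of the prediction. Descending and pinching it.

Emit:
send_rows(
  targets=[0, 2.5, 1, 10, 0, 0, 0, 0, 2.5, 1, 35, 0, 0, 0, 0, 2.5, 1, 65, 0, 0, 0, 0, 2.5, 1, 92, 0, 0, 0, 0, 2.5, 1, 112, 0, 0, 0, 0, 2.5, 1, 123, 0, 0, 0, 0, 2.5, 1, 128, 0, 0, 0, 0, 2.5, 1, 129, 0, 0, 0, 0, 2.5, 1, 129, 0, 0, 0, 255, 2.5, 1, 129, 0, 0, 0, 255, 2.5, 1, 129, 0, 0, 0, 255, 2.5, 1, 129, 0, 0, 0, 255, 2.5, 1, 129, 0, 0, 0, 255, 2.5, 1, 129, 0, 0, 0, 255, 2.5, 1, 129, 0, 0, 0, 255, 2.5, 1, 129, 0, 0, 0, 255, 2.5, 1, 129, 0, 0, 0, 255, 2.5, 1, 129, 0, 0, 0, 255, 2.5, 1, 129, 0, 0, 0, 255, 2.5, 1, 129, 0, 0, 0],
  squeeze=30,
)

```text
t: 17.53
tcp_pos: [0.4309, 0.0411, 0.2238]
ee_rot: [-0.112, 3.139, -0.0]
ft_force: [-0.4, -1.7, 1.3]
opening: 0.133
finger_force: 34.3
```

Emit:
send_rows(
  targets=[255, 0, 0, -1, 0, 0, 0, 255, 0.2, 0, -2.6, 0, 0, 0, 255, 0.3, 0, -4.4, 0, 0, 0, 255, 0.4, 0, -6.2, 0, 0, 0, 255, 0.5, 0, -8, 0, 0, 0, 255, 0.5, 0, -9.8, 0, 0, 0, 255, 0.6, 0, -11.6, 0, 0, 0, 255, 0.6, 0, -13.4, 0, 0, 0, 255, 0.6, 0, -15.2, 0, 0, 0, 255, 0.5, 0, -17, 0, 0, 0, 255, 0.5, 0, -18.8, 0, 0, 0, 255, 0.4, 0, -20.6, 0, 0, 0, 255, 0.3, 0, -22.4, 0, 0, 0, 255, 0.2, 0, -24.2, 0, 0, 0, 255, 0, 0, -26, 0, 0, 0, 255, -0.2, 0, -27.8, 0, 0, 0, 255, -0.4, 0, -29.6, 0, 0, 0, 255, -0.7, 0, -31.4, 0, 0, 0, 255, -0.9, 0, -33.2, 0, 0, 0, 255, -1.2, 0, -35, 0, 0, 0],
)

```text
t: 19.2
tcp_pos: [0.4323, 0.0412, 0.2591]
ee_rot: [-0.112, 3.138, -0.0]
ft_force: [3.8, -3.5, -3.1]
opening: 0.132
finger_force: 32.9
```

Emit:
send_rows(
  targets=[255, -0.4, 0, -1.8, 0, 0, 0, 255, -0.7, 0, -3.6, 0, 0, 0, 255, -1.1, 0, -5.4, 0, 0, 0, 255, -1.5, 0, -7.2, 0, 0, 0, 255, -1.9, 0, -9, 0, 0, 0, 255, -2.3, 0, -10.8, 0, 0, 0, 255, -2.8, 0, -12.6, 0, 0, 0, 255, -3.3, 0, -14.4, 0, 0, 0, 255, -3.8, 0, -16.2, 0, 0, 0, 255, -4.3, 0, -18, 0, 0, 0, 255, -4.8, 0, -19.7, 0, 0, 0, 255, -5.3, 0, -21.4, 0, 0, 0, 255, -5.9, 0, -23.1, 0, 0, 0, 255, -6.4, 0, -24.6, 0, 0, 0, 255, -6.9, 0, -26, 0, 0, 0, 255, -7.4, 0, -27.2, 0, 0, 0, 255, -7.7, 0, -28.2, 0, 0, 0, 255, -8, 0, -29, 0, 0, 0, 255, -8.2, 0, -29.6, 0, 0, 0],
)

```text
t: 20.78
tcp_pos: [0.4405, 0.0418, 0.2887]
ee_rot: [-0.112, 3.138, -0.0]
ft_force: [4.5, -3.8, -1.8]
opening: 0.135
finger_force: 32.6
```

Run:
```python
from h import *
s=env.grab_frame("side");cv2.imwrite("pics/side4.png",s);o=env.get_obs();print(o['ft_force'],o['tcp_pos'],lever(0,.137,.026)+[0,0,.159])
cv2.imwrite("pics/c4.png",cv2.resize(s[170:320,230:430],None,fx=4,fy=4))
```

```text
[ 4.0656 -3.6701 -1.3789] [0.4405 0.0418 0.2888] [0.4424 0.041  0.2897]
```

View pics/c4.png

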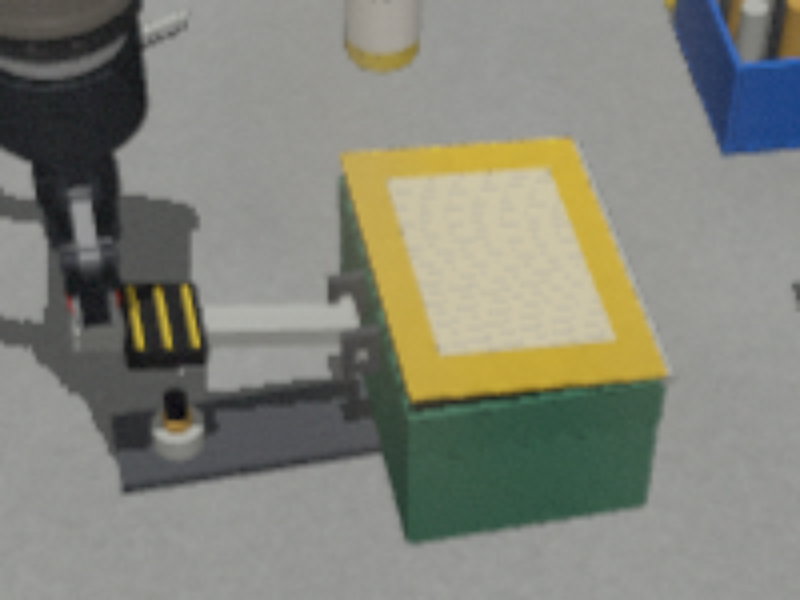

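The lid is almost shut, with a thin dark gap at crop (440,400). Easing up the last bit until the pedal meets its upper limit.

Emit:
send_rows(
  targets=[255, -0.2, 0, -0.4, 0, 0, 0, 255, -0.4, 0, -0.8, 0, 0, 0, 255, -0.6, 0, -1.2, 0, 0, 0, 255, -0.8, 0, -1.6, 0, 0, 0, 255, -0.9, 0, -2, 0, 0, 0, 255, -0.9, 0, -2.3, 0, 0, 0, 255, -0.9, 0, -2.3, 0, 0, 0],
)

```text
t: 21.42
tcp_pos: [0.4414, 0.0419, 0.291]
ee_rot: [-0.112, 3.138, -0.0]
ft_force: [4.7, -3.0, -2.5]
opening: 0.136
finger_force: 32.5
```

Emit:
send_rows(
  targets=[255, -0.2, 0, -0.4, 0, 0, 0, 255, -0.4, 0, -0.8, 0, 0, 0, 255, -0.5, 0, -1.2, 0, 0, 0, 255, -0.6, 0, -1.6, 0, 0, 0, 255, -0.6, 0, -2, 0, 0, 0, 255, -0.6, 0, -2, 0, 0, 0],
)

```text
t: 21.92
tcp_pos: [0.4419, 0.0419, 0.2918]
ee_rot: [-0.112, 3.14, -0.0]
ft_force: [7.5, -3.3, -13.9]
opening: 0.137
finger_force: 30.8
```

Run:
```python
from h import *
s=env.grab_frame("side");a=cv2.imread("pics/side0.png")
for im in(a,cv2.imread("pics/side4.png"),s): 
    # dark gap: mean brightness in strip along the lid's near edge
    print([int(im[r,335:395].mean()) for r in range(264,278)], [im[y0:y0+14,x].max(1).min() for x,y0 in((345,266),(365,262),(385,260))])
cv2.imwrite("pics/c5.png",np.hstack([cv2.resize(i[225:300,305:405],(400,300)) for i in(a,s)]))
```

```text
[132, 127, 120, 112, 104, 98, 90, 82, 75, 68, 66, 66, 66, 67] [np.uint8(80), np.uint8(77), np.uint8(80)]
[136, 126, 112, 99, 85, 72, 66, 71, 74, 73, 71, 70, 70, 71] [np.uint8(49), np.uint8(82), np.uint8(86)]
[139, 133, 126, 118, 110, 104, 95, 87, 81, 73, 70, 70, 70, 71] [np.uint8(84), np.uint8(83), np.uint8(86)]
```

View pics/c5.png

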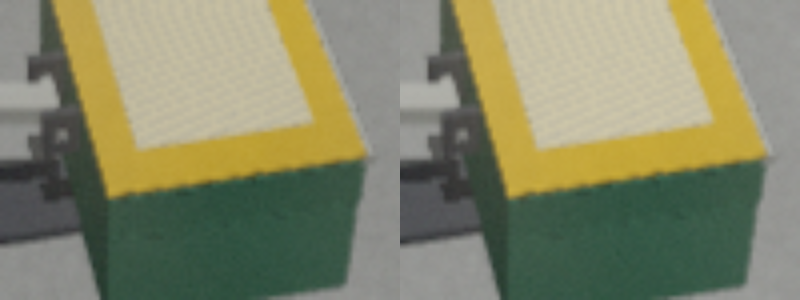

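The lid is fully shut: the left crop (start) and the right crop (now) match, with no gap, and the pedal is on its upper limit. Letting go and backing off.

Emit:
send_rows(
  targets=[255, 0, 0, 0.5, 0, 0, 0, 255, 0, 0, 0.7, 0, 0, 0, 180, 0, 0, 0.7, 0, 0, 0, 100, 0, 0, 0.7, 0, 0, 0, 0, 0, 0, 0.7, 0, 0, 0, 0, 0, 0, 0.7, 0, 0, 0, 0, 0, 0, 0.7, 0, 0, 0, 0, 0, 0, 0.7, 0, 0, 0, 0, 0, 0, 0.7, 0, 0, 0, 0, 0, 0, -10, 0, 0, 0, 0, 0, 0, -30, 0, 0, 0, 0, 0, 0, -60, 0, 0, 0, 0, 0, 0, -90, 0, 0, 0, 0, 0, 0, -110, 0, 0, 0, 0, 0, 0, -110, 0, 0, 0, 0, 0, 0, -110, 0, 0, 0, 0, 0, 0, -110, 0, 0, 0, 0, 0, 0, -110, 0, 0, 0],
)

```text
t: 23.47
tcp_pos: [0.4414, 0.042, 0.4014]
ee_rot: [0.112, -3.137, -0.001]
ft_force: [-0.3, 0.7, 0.2]
opening: 0.996
finger_force: 0.0
```

Run:
```python
from h import *
s=env.grab_frame("side");a=cv2.imread("pics/side0.png");o=env.get_obs();print(o['ft_force'],o['tcp_pos'],o['opening'],o['t'])
print([int(s[r,335:395].mean()) for r in range(264,278)])
m=mask(s,(0,150,100),(8,255,255))|mask(s,(172,150,100),(180,255,255))
t=np.zeros_like(m);t[225:300,225:290]=m[225:300,225:290];print('red',np.argwhere(t).mean(0)[::-1] if t.any() else None)
```

```text
[-0.0825  0.2707 -0.1616] [0.4415 0.042  0.4014] 0.999891274622989 23.5167
[138, 132, 125, 117, 109, 103, 94, 87, 79, 72, 69, 69, 69, 70]
red [252.8768 241.4493]
```

The grip is back at its starting pixel, the lid is shut and the tool is clear.

```bash
python3 -c "
from plant import env
print(env.finish_job())"
```

```text
the job is handed in; nothing more can be done
None
```

The job is handed in: the bright insert lies flat in the empty half, the pedal was pressed at about 15 N for over a second, then eased back up over about 4 s until the lid was fully shut, and the robot is clear at 23.5 s.

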